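Restock a tape roll and press its ticket holder home in the riser's rail

TASK

Put the narrow roll of tape back on the plywood riser, flat and midway between the tumbler lid and the timer, in line with them, and let go of it. Then take its ticket holder (the wide one) out of the slotted wooden block, set it behind the metal lip along the riser's front edge, midway between the two fitted tickets, upright and with its card to the front, and push it down against the sprung strip until it is fully home. Finish while still holding it pressed home, so that I can tighten the clamp screws; do not shift the tumbler lid, the timer or the other ticket holder.

Things in the scene. Friction and masses are not known exactly. Their poses are not given: they have to be found in the camera images.
- riser: Low plywood shelf, fixed, about 115 mm deep (x), 240 mm long (y); origin on the bench under its middle, x from its front to its back, y along it, z up. Flat deck at z = 60 mm from x = -46 to +54 mm, open at the back. The things on it stand in a row at x = +14 mm. Along the front edge runs an aluminium ticket rail with small slack clamp screws on its front.
- rail_mouth (a point): Middle of the rail's channel (riser x = -55, y = 0, z = 66 mm), level with the top of its front lip. The channel runs along riser y and is open upwards. Its mouth, 12 mm wide, funnels into a throat 7.5 mm wide, 6 to 10 mm further down: the lip (in front) is flared forwards from z = 60 to 66 mm, the rear edge bevelled back from z = 56 to 60 mm, level with the deck.
- lifter (a joint): Black sprung strip in the floor of the rail's middle bay (y from -50 to +50 mm of the riser). 0 = raised, its top at riser z = 50 mm; 0.008 m = pushed fully down to its hard stop, its top at z = 42 mm. It resists with 4 N at first and 8 N fully down, and rises again when it is let go.
- roll_center (a point): Narrow roll of tan tape that has to be put on the riser: ring 60 mm in diameter, 13 mm high, 60 g, lying flat on the bench; this point is its centre, half-way up (6.5 mm). Grasp across the diameter.
- lid_center (a point): Round grey tumbler lid on the riser's deck: disc 75 mm in diameter, 17 mm high; this point is its centre, half-way up. Loose, to be left alone. It lies in the left bay, 69 mm behind the left fitted ticket.
- timer_center (a point): White wind-up timer with a red dial on the riser's deck: 62 mm in diameter, 52 mm high; this point is its centre, half-way up. Loose, to be left alone. It stands in the right bay, 168 mm along the riser from the tumbler lid, 69 mm behind the right fitted ticket.
- ticket_center (a point): The ticket holder to fit, 40 g: middle of its grey panel (56 wide along y, 10 thick along x, 46 mm high). Below the panel is a foot 56 wide, 5 thick, 25 mm high, thinned to 3 mm in its lowest 6 mm. The point is 23 mm above the panel's lower edge and 48 mm above the foot's underside; fully home it is 24 mm above rail_mouth, the panel's lower edge 1 mm above the lip.
- ticket_card (a point): Middle of the front face of that ticket holder's panel, 5 mm in front (-x) of ticket_center.
- narrow_ticket_center (a point): The other ticket holder in the block, alike but only 38 mm wide and with a blank card, 80 mm from the first; this point is the middle of its panel. Loose, to be left alone.
- left_ticket (a point): Middle of the panel of the ticket holder already fitted in the rail in front of the tumbler lid (56 mm wide, 46 mm high, fixed), 84 mm to the left (riser +y) of the rail's middle.
- right_ticket (a point): Middle of the panel of the like ticket holder already fitted in front of the timer (fixed), 84 mm to the right (riser -y) of the rail's middle.
- block: Wooden block, fixed, 150 mm (x) by 84 mm (y), 30 mm high, with two saw slots along y, 6.5 mm wide and 20 mm deep, at x = -40 and +40 mm; origin on the bench under its middle.
- roll: The narrow roll itself; origin at the centre of its underside.
- ticket: The same ticket holder; origin under the middle of its foot, x from card side to back, y along its width, z up. Its white card with a dark ring is on its -x side. It starts upright in either slot of the wooden block, card to the robot's side, panel 5 mm above the block.

How it is judged:
On the way, in this order (a step that is already met when the one before it is completed fails the run):
1. the narrow roll lies on the riser midway between the tumbler lid and the timer, let go (horizontal distance between roll_center and lid_center below 0.096 m and horizontal distance between roll_center and timer_center below 0.096 m and x of roll_center in the frame of riser between -0.001 and 0.029 m and z of roll_center in the frame of riser between 0.062 and 0.07 m and contact force between the fingers and roll below 0.1 N and linear speed of roll below 0.03 m/s), for 0.2 s.
2. the ticket holder's foot stands in the rail behind the lip (x of ticket_center in the frame of riser between -0.0585 and -0.0515 m and angle between the x axis of ticket and the x axis of riser, either way round below 0.08 rad and angle between the z axis of ticket and the z axis of riser, either way round below 0.08 rad and z of ticket_center in the frame of riser below 0.1005 m), for 0.1 s.
At the end, for the whole second after the job is handed in: Roll flat and let go on the deck, midway between tumbler lid and timer (11 mm) and in line (15 mm). Ticket holder upright in the rail, card to the front, midway between the fitted tickets (11 mm), the strip pressed at least 6.5 of 8 mm, at rest, fingers pressing on it with over 3 N (all of step 1 and x of ticket_center in the frame of riser between -0.0585 and -0.0515 m and angle between the x axis of ticket and the x axis of riser, either way round below 0.08 rad and angle between the z axis of ticket and the z axis of riser, either way round below 0.08 rad and value of joint lifter above 0.0065 m and z of ticket_center in the frame of riser below 0.0925 m and x of ticket_card in the frame of riser below -0.0565 m and horizontal distance between ticket_center and left_ticket below 0.095 m and horizontal distance between ticket_center and right_ticket below 0.095 m and contact force between the fingers and ticket above 3 N and linear speed of ticket below 0.02 m/s); the arm keeps its last pose, push and grip.
It fails at once if the tumbler lid or the timer is shifted by more than 15 mm (distance of any of lid_center, timer_center from where it was at the start of the episode above 0.015 m).
It fails at once if the other ticket holder is taken out or knocked over (distance of narrow_ticket_center from where it was at the start of the episode above 0.02 m).
It also fails if it takes over 61 s, if anything falls off the work surface, if the arm or the gripper's body presses on something with over 40 N, if the wrist force passes 120 N, or if a joint passes its speed limit or range.

ROBOT

A 6-joint arm with a two-finger parallel gripper is mounted at the origin on a cart in front of the work surface, level with it; the furniture and walls round the work are solid. World frame = base frame: x ahead of the robot, y to its left, z up, the work surface at z = 0. Lengths are in m, angles in rad, forces in N, time in s.
With the tool pointing down it reaches from about 0.425 to 0.95 m from the base axis. Payload 14.7 kg.
Tool frame: the origin (TCP) lies at the very end of the fingers, on their centre line; the grasp point (between the pads) lies 19 mm behind it; z points along the fingers, y is the line along which they close (so a half turn about z gives the same grasp; the last joint's range is limited). The gripper opens to 85 mm and grips with 20 to 120 N. Pads are 22 mm wide; open, the fingers measure 114 mm over their backs; the gripper's body (76 mm by 85 mm) begins 54 mm behind the grasp point. The pads swing forward as they close: fully open they stand 13 mm farther back than shut.
Start: joints at [1.201, 0.48, 1.596, -0, 1.065, -0.047], TCP at [0.206, 0.616, 0.208] pointing down, gripper open.
Joint ranges: [-2.75, 2.75], [-0.82, 2.05], [0.23, 2.67], [-1.56, 4.7], [0.09, 2.69], [-2.92, 2.92]. Speed limits (rad/s): [1.89, 1.89, 2.39, 3.01, 3.01, 3.01].

INTERFACE

Orientations are given as a unit quaternion [x, y, z, w].
In Python, from plant import readout, vision, finish_job gives the robot as it stands.
- The arm moves only by the shell command python3 -m jog 'ROWS' [OPENING] [FORCE]. ROWS is a JSON object of lists of equal length, an entry for each row: "travel": the shift along the tool's x, y, z normalised to -1 to 1, where 1 is 0.25 m, a list of three; "rot": the turn, a rotation vector about the tool's x, y, z normalised to -1 to 1, where 1 is pi rad, a list of three. A call has 1 to 20 rows; each row is the pose to reach, as a shift and turn from the pose commanded when the call began, along the tool's axes at that moment, turning the shorter way round; what a row does not reach only later rows make up. A row lasts 1/12 s, in which the tool goes at most 41.7 mm and 7.16 degrees, less where a joint would pass 70% of its speed; a pose out of reach is approached as far as the arm can. A call with a number of a shift or a turn outside -1 to 1 is refused whole. A call with a gripper value outside its range is refused whole. OPENING is the opening, from 0 (shut) to 1 (fully open), set as the call begins (- or left out, the last holds). The fingers move at their own pace and stop on an object; FORCE is the grip in N (left out, the last holds). Time passes only in rows, so rows that repeat a pose let the fingers close. It gives the time, the measured TCP pose, the force, the opening and the grip force at its end, in the units of the state.
- readout.observe(): the state, without advancing time (a new reading comes with each control period).
- vision.get_image(name): name is "scene" or "side" or "wrist"; returns a dict with "img" (480x640x3 uint8, red, green, blue), "depth" (480x640 float32, m along the optical axis (not along the pixel's ray), 0 where there is no reading), "mtx" (3x3 intrinsics, pixels), "dist" ([k1, k2, p1, p2, k3] as OpenCV has them; the pictures are not rectified), "view" (4x4, takes a point from world to camera coordinates). Camera axes: x right, y up, looking along -z (the intrinsics and any distortion apply to the point x, -y, -z); pixel columns grow to the right and rows downward; lengths in m; the calibration is good to about 2 mm. A picture is of the moment at which its call begins.
- finish_job(): hands the job in; it is judged then, once.
The state is a dict: "time_s": time; "qpos": joint angles; "qvel": joint speeds; "joint_torque": joint torques, N m; "ee_pos": TCP position; "orientation": TCP orientation; "contact_force": force on the tool from outside, world axes, zero at the start; "wrist_torque": the same for the moment, N m; "gripper_width": opening from 0.0 (shut) to 1.0 (fully open); "grip_force": force on a finger pad.
Only numpy, scipy, OpenCV 4.12 (cv2) and the standard library are available. Lean on these libraries where they do the work, as an engineer would, in place of code of your own. Each camera call takes 0.05 s, during which the arm holds its last target. There are 200 camera calls.

## Working session

There is one attempt and no reset: what is moved stays moved. The work goes in short steps, Python scripts to look and compute and a shell command to move; the robot and the scene stay as the last step left them, time stands still between calls to the robot, and variables do not carry over. Pictures are saved under pics/ and viewed, at most 10 in all, crops included, and the job is handed in when it is done.

```bash
mkdir -p pics; ls; cat > h.py <<'E'
import numpy as np, cv2, json
from plant import readout, vision, finish_job
from scipy.spatial.transform import Rotation as R
def grab(n):
    d=vision.get_image(n); np.savez('/tmp/%s.npz'%n,**{k:np.asarray(v) for k,v in d.items()}); return d
def load(n): return dict(np.load('/tmp/%s.npz'%n))
def ray(d,uv):
    p=cv2.undistortPoints(np.array(uv,float).reshape(-1,1,2),d['mtx'],d['dist']).reshape(-1,2)
    V=np.linalg.inv(d['view']); dirs=np.c_[p[:,0],-p[:,1],-np.ones(len(p))]@V[:3,:3].T
    return V[:3,3],dirs
def plane(d,uv,z):
    o,r=ray(d,uv); return o+r*((z-o[2])/r[:,2])[:,None]
def pt(d,uv):  # via depth
    o,r=ray(d,uv); uv=np.array(uv,int).reshape(-1,2); return o+r*d['depth'][uv[:,1],uv[:,0]][:,None]
def cloud(d):
    v,u=np.mgrid[0:480,0:640]; uv=np.stack([u,v],-1).reshape(-1,2); o,r=ray(d,uv)
    return (o+r*d['depth'].reshape(-1,1)).reshape(480,640,3)
def save(d,n): cv2.imwrite('pics/'+n+'.png',cv2.cvtColor(d['img'],cv2.COLOR_RGB2BGR))
def rel(target,Rt=None):
    "rows values to move TCP to target (world) from now"
    s=readout.observe(); q=R.from_quat(s['orientation']); t=q.inv().apply(np.array(target)-s['ee_pos'])/0.25
    r=(q.inv()*Rt).as_rotvec()/np.pi if Rt is not None else None
    return t.round(4),r
E
python3 - <<'E'
from h import *
for n in('scene','side','wrist'):
    d=grab(n); save(d,n+'0'); V=np.linalg.inv(d['view']); print(n,V[:3,3].round(3),(-V[:3,2]).round(2))
s=readout.observe(); print(s); print(R.from_quat(s['orientation']).as_matrix().round(3))
E
```

```text
pics
scene [-0.34  -0.683  0.508] [ 0.77  0.49 -0.41]
side [ 0.338 -0.976  0.684] [ 0.14  0.8  -0.58]
wrist [0.127 0.642 0.373] [ 0.31 -0.1  -0.95]
{'time_s': 0.15, 'qpos': array([ 1.20140023e+00,  4.80707058e-01,  1.59672490e+00, -1.30288292e-05,
        1.06513017e+00, -4.66372531e-02]), 'qvel': array([-0.00147621, -0.00189401, -0.00166019,  0.00077396, -0.00174988,
        0.00110052]), 'joint_torque': array([ 5.09217534e-04, -9.51144791e+01, -4.30468047e+01, -1.06497898e-04,
        8.02655064e-03, -2.15111316e-05]), 'ee_pos': array([0.2060522 , 0.61611168, 0.20740891]), 'orientation': array([ 1.60676720e-01,  9.87006969e-01, -4.75463579e-04, -9.45328939e-05]), 'contact_force': array([-0.28371016, -1.19102432, -0.65638624]), 'wrist_torque': array([ 7.33991292e-03,  2.02818060e-03, -2.49904841e-05]), 'grip_force': 0.0, 'gripper_width': 1.0010029856420426}
[[-0.948  0.317 -0.   ]
 [ 0.317  0.948 -0.001]
 [ 0.    -0.001 -1.   ]]
```

View pics/scene0.png

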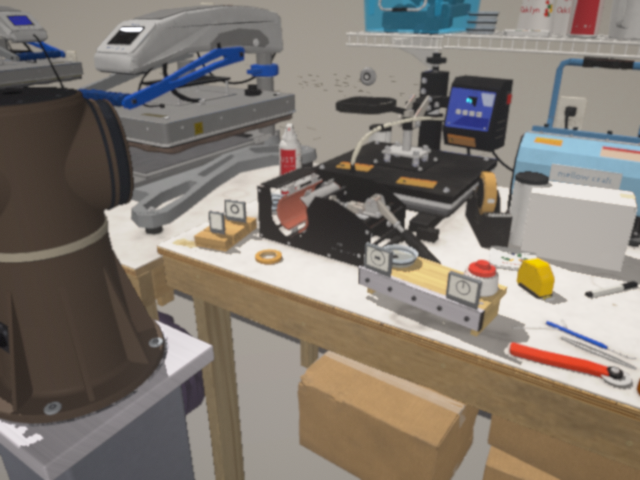

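View pics/side0.png

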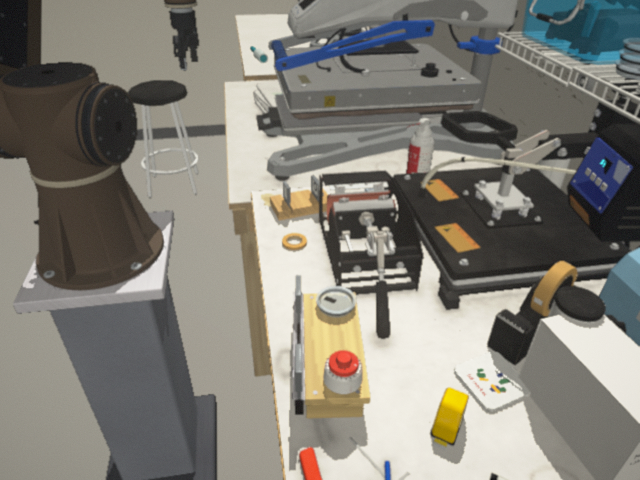

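The scene view shows the block with both tickets around (225,225), the roll at (268,256), the fitted tickets at (378,258) and (463,290), the lid at (400,254) and the timer at (483,275). The side view shows the same things at (298,195), (294,241), (298,300-370), (336,304) and (343,372).

```bash
python3 - <<'E'
from h import *
d=load('scene'); e=load('side')
a=cv2.resize(d['img'][190:335,185:515],None,fx=2.4,fy=2.4,interpolation=cv2.INTER_CUBIC)
b=cv2.resize(e['img'][170:260,250:450],None,fx=3.0,fy=2.6)[:240]
c=np.zeros((590,800,3),np.uint8); c[:a.shape[0],:a.shape[1]]=a[:, :800]; c[350:350+b.shape[0],:600]=b
cv2.imwrite('pics/crop1.png',c[...,::-1])
for n,dd,box in(('scene',d,(190,335,180,520)),('side',e,(170,430,245,450))):
    C=cloud(dd); hsv=cv2.cvtColor(dd['img'],cv2.COLOR_RGB2HSV); r0,r1,c0,c1=box
    m=np.zeros((480,640),bool); m[r0:r1,c0:c1]=1
    red=m&((hsv[...,0]<6)|(hsv[...,0]>174))&(hsv[...,1]>150)&(C[...,2]>.09)&(C[...,1]<.1)
    tan=m&(hsv[...,0]>8)&(hsv[...,0]<25)&(hsv[...,1]>90)
    for nm,mm in(('red',red),('tan',tan)):
        k,l,s,ce=cv2.connectedComponentsWithStats(mm.astype(np.uint8))
        for i in range(1,k):
            if s[i,4]>40:
                P=C[l==i]; print(n,nm,s[i],ce[i].round(1),np.median(P,0).round(3),P.min(0).round(3),P.max(0).round(3))
E
```

```text
scene red [469 261  26  16 295] [481.8 268.6] [ 0.453 -0.502  0.103] [ 0.438 -0.52   0.096] [ 0.474 -0.48   0.113]
scene tan [479 190  19  24 282] [488.5 201. ] [ 0.849 -0.403  0.081] [ 0.775 -0.419  0.043] [ 0.9   -0.378  0.112]
scene tan [ 195  217   61   34 1049] [225.1 234.7] [0.442 0.084 0.027] [-0.34  -0.683  0.004] [0.561 0.145 0.508]
scene tan [255 250  27  14 247] [268.3 256.5] [ 0.438 -0.051  0.012] [ 0.415 -0.074  0.004] [ 0.472 -0.017  0.015]
scene tan [ 180  255  235   80 6850] [273.  303.7] [ 0.366 -0.111 -0.047] [-0.34  -0.683 -0.149] [0.411 0.166 0.508]
scene tan [ 392  257   59   37 1136] [425.1 274.4] [ 0.457 -0.4    0.06 ] [-0.34  -0.683  0.041] [ 0.559 -0.339  0.508]
scene tan [479 286  27  43 427] [491.  305.6] [ 0.445 -0.528  0.053] [-0.34  -0.683  0.005] [ 0.494 -0.511  0.508]
side red [329 351  29  25 567] [342.9 363.1] [ 0.462 -0.505  0.105] [ 0.338 -0.976  0.097] [ 0.486 -0.477  0.684]
side tan [425 179  25  23 405] [438.3 189.6] [ 0.777 -0.07   0.136] [ 0.338 -0.976  0.131] [ 0.809 -0.017  0.684]
side tan [322 189   7  23 105] [324.4 200.9] [0.543 0.084 0.0
[... 254 characters left out ...]
 1.216 -0.051]
side tan [435 223  15  22 183] [443.9 231.2] [ 0.725 -0.23   0.137] [ 0.712 -0.272  0.133] [ 0.749 -0.204  0.14 ]
side tan [282 233  25  17 241] [293.9 241.3] [ 0.445 -0.052  0.013] [ 0.417 -0.074  0.004] [ 0.474 -0.016  0.017]
side tan [ 304  294   66  124 4716] [330.4 361.3] [ 0.449 -0.445  0.061] [ 0.338 -0.976  0.004] [ 0.524 -0.291  0.684]
side tan [264 313   5  36  65] [266.1 331.2] [ 0.371  0.301 -0.557] [ 0.357 -0.359 -0.739] [0.377 0.312 0.002]
side tan [432 388  18  42 371] [442.2 416.3] [ 0.601 -0.581  0.049] [ 0.589 -0.596  0.019] [ 0.623 -0.539  0.064]
side tan [274 393   5  37  56] [275.8 411.6] [ 0.357 -0.495 -0.001] [ 0.357 -0.527 -0.016] [ 0.359 -0.461  0.004]
```

View pics/crop1.png

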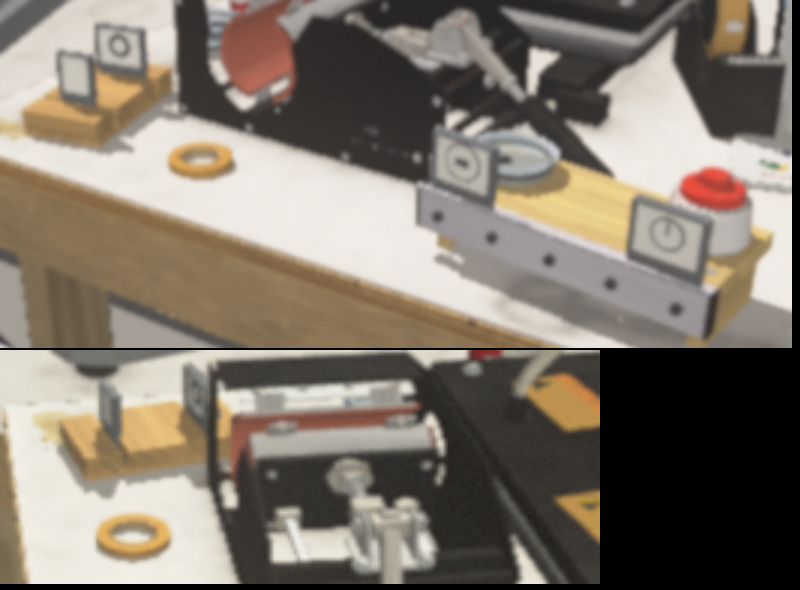

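The crop shows that the wide ticket (ring card) is in the far slot, near the black press frame; the narrow blank one is in the near slot. Roll at scene (268,256). Next I get precise poses.

```bash
python3 - <<'E'
from h import *
S={n:cloud(load(n)) for n in('scene','side')}; I={n:load(n)['img'] for n in S}
P=np.concatenate([c.reshape(-1,3) for c in S.values()]); col=np.concatenate([i.reshape(-1,3) for i in I.values()])
hsv=cv2.cvtColor(col[None],cv2.COLOR_RGB2HSV)[0].astype(int)
tan=(hsv[:,0]>8)&(hsv[:,0]<25)&(hsv[:,1]>90)
def box(x0,x1,y0,y1,z0,z1): return (P[:,0]>x0)&(P[:,0]<x1)&(P[:,1]>y0)&(P[:,1]<y1)&(P[:,2]>z0)&(P[:,2]<z1)
def rect(m,t):
    r=cv2.minAreaRect((P[m][:,:2]*1000).astype(np.float32)); print(t,m.sum(),np.round(r[0],1),np.round(r[1],1),round(r[2],1),cv2.boxPoints(r).round(0).tolist())
rect(box(.36,.62,.02,.2,.025,.035)&tan,'block top')
rect(box(.40,.49,-.09,0,.008,.02)&tan,'roll')
rect(box(.38,.56,-.58,-.27,.055,.064)&tan,'deck')
rect(box(.45,.49,.03,.14,.045,.1),'narrow'); rect(box(.43,.49,.03,.14,.04,.1),'n2')
rect(box(.505,.565,.05,.14,.045,.1)&(hsv[:,1]<60),'wide')
for z in((.064,.072),(.072,.082)): rect(box(.40,.52,-.39,-.27,*z)&~tan,'lid')
rect(box(.40,.56,-.56,-.46,.075,.093),'timer'); rect(box(.40,.56,-.56,-.46,.095,.12),'dial')
rect(box(.35,.44,-.58,-.29,.072,.105),'tickets')
for z in(.01,.06,.1,.15,.2,.25,.3):
    m=box(.4,.8,-.3,.2,z,z+.05); m&=~box(.4,.57,.03,.15,0,.1); m&=~box(.38,.53,-.6,-.28,0,.11)
    q=P[m]; 
    h,xe,ye=np.histogram2d(q[:,0],q[:,1],bins=[np.arange(.4,.72,.04),np.arange(-.3,.21,.05)]); print(z); print((h>3).astype(int))
E
```

```text
block top 1264 [481.6 107.4] [151.4  85.8] 8.4 [[400.0, 139.0], [413.0, 54.0], [563.0, 76.0], [550.0, 161.0]]
roll 415 [444.6 -45. ] [58.6 57.9] 2.2 [[414.0, -17.0], [416.0, -75.0], [475.0, -73.0], [473.0, -15.0]]
deck 5057 [ 466.7 -415.4] [239.7 100.2] 81.7 [[400.0, -527.0], [499.0, -541.0], [534.0, -304.0], [434.0, -290.0]]
narrow 48 [453.3  94.6] [21.   6.4] 89.9 [[450.0, 84.0], [456.0, 84.0], [457.0, 105.0], [450.0, 105.0]]
n2 432 [444.6 103.4] [15.3 42.9] 16.1 [[431.0, 122.0], [443.0, 81.0], [458.0, 85.0], [446.0, 126.0]]
wide 393 [524.6 114.7] [14.3 53.4] 13.3 [[511.0, 139.0], [524.0, 87.0], [538.0, 90.0], [525.0, 142.0]]
lid 1049 [ 461.3 -343.7] [106.1 112.1] 82.8 [[399.0, -389.0], [510.0, -403.0], [524.0, -298.0], [412.0, -284.0]]
lid 807 [ 466.6 -328.1] [ 75.8 111.3] 81.3 [[406.0, -357.0], [516.0, -374.0], [527.0, -299.0], [417.0, -282.0]]
timer 616 [ 446.  -497.9] [58.4 96.3] 85.3 [[396.0, -523.0], [492.0, -531.0], [496.0, -473.0], [400.0, -465.0]]
dial 1178 [ 443.6 -495.5] [52.1 97.8] 79.6 [[391.0, -512.0], [487.0, -530.0], [496.0, -479.0], [400.0, -461.0]]
tickets 1401 [ 
[... 567 characters left out ...]
1 1 0 0 0]
 [1 1 1 1 1 1 1 0 0 0]]
0.15
[[0 0 0 0 0 0 0 0 0 0]
 [0 0 0 0 0 0 0 0 0 0]
 [0 0 0 0 0 0 0 0 0 0]
 [0 0 0 0 0 0 0 0 0 0]
 [0 0 0 0 0 0 0 0 0 0]
 [0 0 0 0 0 0 0 0 0 0]
 [0 0 0 0 0 0 0 0 0 0]]
0.2
[[0 0 0 0 0 0 0 0 0 0]
 [0 0 0 0 0 0 0 0 0 0]
 [0 0 0 0 0 0 0 0 0 0]
 [0 0 0 0 0 0 0 0 0 0]
 [0 0 0 0 0 0 0 0 0 0]
 [0 0 0 0 0 0 0 0 0 0]
 [0 0 0 0 0 0 0 0 0 0]]
0.25
[[0 0 0 0 0 0 0 0 0 0]
 [0 0 0 0 0 0 0 0 0 0]
 [0 0 0 0 0 0 0 0 0 0]
 [0 0 0 0 0 0 0 0 0 0]
 [0 0 0 0 0 0 0 0 0 0]
 [0 0 0 0 0 0 0 0 0 0]
 [0 0 0 0 0 0 0 0 0 0]]
0.3
[[0 0 0 0 0 0 0 0 0 0]
 [0 0 0 0 0 0 0 0 0 0]
 [0 0 0 0 0 0 0 0 0 0]
 [0 0 0 0 0 0 0 0 0 0]
 [0 0 0 0 0 0 0 0 0 0]
 [0 0 0 0 0 0 0 0 0 0]
 [0 0 0 0 0 0 0 0 0 0]]
```

```bash
python3 - <<'E'
from h import *
# card/plate corners: dark-frame or gray card panels by contours in scene
d=load('scene'); C=cloud(d)
for nm,(u0,u1,v0,v1),zr in(('wide',(220,250,195,226),(.035,.12)),('narrow',(203,228,205,236),(.035,.12)),('L',(358,398,235,280),(.069,.13)),('R',(440,486,265,310),(.069,.13))):
    Q=C[v0:v1,u0:u1].reshape(-1,3); Q=Q[(Q[:,2]>zr[0])&(Q[:,2]<zr[1])&(Q[:,0]<.58)]
    x0=np.median(Q[:,0]); 
    Q=Q[abs(Q[:,0]-x0)<.02]; A=np.polyfit(Q[:,1],Q[:,0],1)
    print(nm,len(Q),np.median(Q,0).round(4),Q.min(0).round(3),Q.max(0).round(3),'dx/dy',A[0].round(3), 'x fit at mid', np.polyval(A,(Q[:,1].min()+Q[:,1].max())/2).round(4),((Q[:,1].min()+Q[:,1].max())/2).round(4))
E
```

```text
wide 410 [0.5231 0.1162 0.06  ] [0.512 0.088 0.035] [0.536 0.145 0.084] dx/dy -0.205 x fit at mid 0.5232 0.1164
narrow 319 [0.4444 0.1033 0.0599] [0.435 0.083 0.036] [0.456 0.124 0.084] dx/dy -0.202 x fit at mid 0.4441 0.1035
L 683 [ 0.4162 -0.3247  0.0927] [ 0.407 -0.351  0.069] [ 0.426 -0.293  0.115] dx/dy 0.118 x fit at mid 0.4164 -0.3221
R 890 [ 0.3942 -0.4902  0.0924] [ 0.385 -0.517  0.069] [ 0.405 -0.461  0.114] dx/dy 0.133 x fit at mid 0.3941 -0.4889
```

```bash
python3 - <<'E'
from h import *
S=[load(n) for n in('scene','side')]
for d in S:
    C=cloud(d); P=C.reshape(-1,3); v=d['img'].max(-1).reshape(-1)
    for y in np.arange(-.16,.12,.02):
        m=(abs(P[:,1]-y)<.01)&(P[:,2]>.02)&(P[:,2]<.2)&(P[:,0]>.4)&(P[:,0]<.7)&(v<70)
        if m.sum()>3: print(round(y,2),m.sum(),np.percentile(P[m],3,axis=0).round(3),np.percentile(P[m],97,axis=0).round(3))
E
```

```text
-0.16 565 [ 0.512 -0.169  0.026] [ 0.681 -0.151  0.142]
-0.14 589 [ 0.513 -0.15   0.026] [ 0.682 -0.131  0.142]
-0.12 654 [ 0.513 -0.129  0.028] [ 0.681 -0.11   0.139]
-0.1 301 [ 0.514 -0.11   0.023] [ 0.682 -0.091  0.143]
-0.08 138 [ 0.515 -0.089  0.022] [ 0.684 -0.071  0.145]
-0.06 109 [ 0.515 -0.069  0.021] [ 0.684 -0.051  0.145]
-0.04 89 [ 0.516 -0.049  0.021] [ 0.685 -0.031  0.144]
-0.02 165 [ 0.517 -0.029  0.022] [ 0.684 -0.01   0.143]
-0.0 352 [ 0.517 -0.009  0.024] [0.673 0.009 0.143]
0.02 390 [0.516 0.01  0.025] [0.65  0.029 0.142]
0.04 77 [0.517 0.03  0.022] [0.524 0.036 0.118]
-0.16 252 [ 0.515 -0.17   0.044] [ 0.698 -0.151  0.146]
-0.14 257 [ 0.515 -0.149  0.03 ] [ 0.698 -0.131  0.145]
-0.12 419 [ 0.516 -0.129  0.032] [ 0.697 -0.11   0.143]
-0.1 985 [ 0.517 -0.11   0.037] [ 0.681 -0.094  0.134]
-0.08 95 [ 0.517 -0.09   0.026] [ 0.698 -0.072  0.145]
-0.06 58 [ 0.518 -0.069  0.028] [ 0.698 -0.051  0.147]
-0.04 64 [ 0.518 -0.049  0.021] [ 0.699 -0.031  0.147]
-0.02 191 [ 0.519 -0.029  0.043] [ 0.697 -0.01   0.145]
-0.0 330 [ 0.519 -0.009  0.048] [0.697 0.009 0.145]
0.02 216 [0.519 0.011 0.039] [0.672 0.026 0.145]
0.04 6 [0.52  0.032 0.065] [0.525 0.039 0.121]
```

```bash
python3 -m jog '{"travel":[[-0.857,-0.624,0],[-0.857,-0.624,0],[-0.857,-0.624,0],[-0.857,-0.624,0],[-0.857,-0.624,0],[-0.857,-0.624,0],[-0.857,-0.624,0]],"rot":[[0,0,0],[0,0,0],[0,0,0],[0,0,0],[0,0,0],[0,0,0],[0,0,0]]}' 1 40; python3 - <<'E'
from h import *
print(rel([.435,.18,.2]),rel([.4446,-.03,.15]))
E
```

```text
time_s: 0.73
ee_pos: [0.3618, 0.3966, 0.2078]
orientation: [0.162, 0.987, -0.001, 0.0]
contact_force: [0.2, 0.9, 0.4]
gripper_width: 0.999
grip_force: 0.0
(array([-0.5539, -0.7276,  0.0324]), None) (array([-0.858 , -1.5113,  0.2335]), None)
```

```bash
python3 -m jog '{"travel":[[-0.55,-0.73,0],[-0.55,-0.73,0],[-0.55,-0.73,0],[-0.55,-0.73,0],[-0.55,-0.73,0],[-0.55,-0.73,0]],"rot":[[0,0,0],[0,0,0],[0,0,0],[0,0,0],[0,0,0],[0,0,0]]}'; python3 - <<'E'
from h import *
print(rel([.4446,-.045,.14]))
E
```

```text
time_s: 1.23
ee_pos: [0.4329, 0.1803, 0.2079]
orientation: [0.161, 0.987, -0.0, 0.0]
contact_force: [0.5, 0.8, 0.3]
gripper_width: 1.002
grip_force: 0.0
(array([-0.3311, -0.8391,  0.2723]), None)
```

```bash
python3 -m jog '{"travel":[[-0.33,-0.84,0.1],[-0.33,-0.84,0.1],[-0.33,-0.84,0.27],[-0.33,-0.84,0.27],[-0.33,-0.84,0.27],[-0.33,-0.84,0.27],[-0.33,-0.84,0.27],[-0.33,-0.84,0.27]],"rot":[[0,0,0],[0,0,0],[0,0,0],[0,0,0],[0,0,0],[0,0,0],[0,0,0],[0,0,0]]}'; python3 - <<'E'
from h import *
d=grab('wrist'); save(d,'w1'); hsv=cv2.cvtColor(d['img'],cv2.COLOR_RGB2HSV)
C=cloud(d); m=(hsv[...,0]>8)&(hsv[...,0]<25)&(hsv[...,1]>90)&(abs(C[...,0]-.445)<.06)&(abs(C[...,1]+.045)<.06)&(C[...,2]>.008)
P=C[m]; print(m.sum(), cv2.minEnclosingCircle((P[:,:2]*1000).astype(np.float32)), np.median(P[:,2]))
uv=np.argwhere(m)[:,::-1]; Q=plane(d,uv,.013); print(cv2.minEnclosingCircle((Q[:,:2]*1000).astype(np.float32)))
print(rel([.4446,-.045,-.003]))
E
```

```text
time_s: 1.9
ee_pos: [0.4435, -0.0427, 0.1398]
orientation: [0.162, 0.987, 0.0, -0.001]
contact_force: [0.5, 0.9, 0.7]
gripper_width: 0.998
grip_force: 0.0
3042 ((431.528564453125, -46.796329498291016), 62.4644775390625) 0.01193172328933978
((642.7801513671875, -166.60047912597656), 261.80914306640625)
(array([-0.0079, -0.0112,  0.573 ]), None)
```

View pics/w1.png

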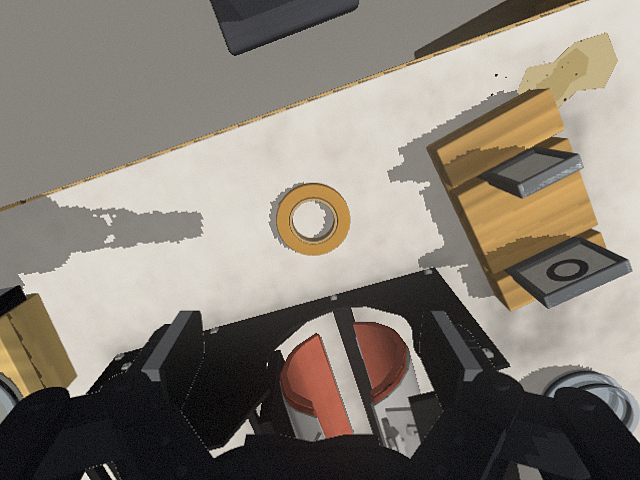

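The wrist view shows the roll as a ring centred at about (313,219) with outer radius 36 px, the block at right with the ring-card ticket at (570,270) and the narrow one at (535,165).

```bash
python3 - <<'E'
from h import *
d=load('wrist'); hsv=cv2.cvtColor(d['img'],cv2.COLOR_RGB2HSV)
m=((hsv[...,0]>8)&(hsv[...,0]<25)&(hsv[...,1]>90)).astype(np.uint8); m[:170]=0;m[270:]=0;m[:,:265]=0;m[:,360:]=0
c=max(cv2.findContours(m,0,1)[0],key=len); print(cv2.fitEllipse(c))
Q=plane(d,c.reshape(-1,2),.012)*1000; e=cv2.fitEllipse(Q[:,:2].astype(np.float32)); print(e)
print(rel([e[0][0]/1000,e[0][1]/1000,-.003]))
# wide ticket: card ring & top edge in wrist image
C=cloud(d)
for (u0,u1,v0,v1) in((505,632,235,310),(480,585,145,200)):
    Q=C[v0:v1,u0:u1].reshape(-1,3); Q=Q[(Q[:,2]>.05)&(Q[:,2]<.1)]; r=cv2.minAreaRect((Q[:,:2]*1000).astype(np.float32)); print(r,cv2.boxPoints(r).round(0).tolist())
    T=Q[Q[:,2]>.078]; r=cv2.minAreaRect((T[:,:2]*1000).astype(np.float32)); print('top',r,np.median(T,0))
E
```

```text
((312.74383544921875, 218.77481079101562), (71.38761138916016, 72.95516204833984), 88.78264617919922)
((446.65252685546875, -42.677703857421875), (58.65509796142578, 59.67426681518555), 72.2282485961914)
(array([-1.28e-02,  2.00e-04,  5.73e-01]), None)
((525.5595092773438, 117.85635375976562), (11.743569374084473, 56.60321807861328), 11.016043663024902) [[514.0, 145.0], [525.0, 89.0], [537.0, 91.0], [526.0, 147.0]]
top ((525.5549926757812, 117.87942504882812), (11.743569374084473, 56.55618667602539), 11.016043663024902) [0.52499277 0.11834973 0.0808153 ]
((446.99884033203125, 104.65025329589844), (11.275002479553223, 39.17029571533203), 11.437753677368164) [[438.0, 123.0], [445.0, 84.0], [456.0, 87.0], [449.0, 125.0]]
top ((446.9461669921875, 104.193359375), (11.176606178283691, 38.35808563232422), 12.149032592773438) [0.44640677 0.10440045 0.080663  ]
```

```bash
python3 -m jog '{"travel":[[-0.012,0,0.15],[-0.012,0,0.3],[-0.012,0,0.42],[-0.012,0,0.5],[-0.012,0,0.54],[-0.012,0,0.565],[-0.012,0,0.572],[-0.012,0,0.572]],"rot":[[0,0,0],[0,0,0],[0,0,0],[0,0,0],[0,0,0],[0,0,0],[0,0,0],[0,0,0]]}' 0.92; python3 -m jog '{"travel":[[0,0,0],[0,0,0],[0,0,0],[0,0,0],[0,0,0],[0,0,0]],"rot":[[0,0,0],[0,0,0],[0,0,0],[0,0,0],[0,0,0],[0,0,0]]}' 0.5 30
```

```text
time_s: 2.62
ee_pos: [0.4472, -0.0418, -0.0023]
orientation: [0.16, 0.987, 0.0, 0.0]
contact_force: [-0.4, 0.3, -0.2]
gripper_width: 0.921
grip_force: 0.0
time_s: 3.12
ee_pos: [0.447, -0.0425, -0.0024]
orientation: [0.161, 0.987, -0.0, 0.0]
contact_force: [-0.1, -0.6, -0.2]
gripper_width: 0.502
grip_force: 0.0
```

The opening reached 0.50 with no grip force, so the roll isn't held. I'll look.

```bash
python3 - <<'E'
from h import *
for n in('wrist','scene'): d=grab(n)
w=load('wrist'); s=load('scene')
a=cv2.resize(s['img'][200:280,220:320],(500,400),interpolation=cv2.INTER_CUBIC)
c=np.zeros((400,800,3),np.uint8); c[:,:500]=a; c[:225,500:]=cv2.resize(w['img'],(300,225)); cv2.imwrite('pics/w2.png',c[...,::-1])
E
```

```text
(no output)
```

View pics/w2.png

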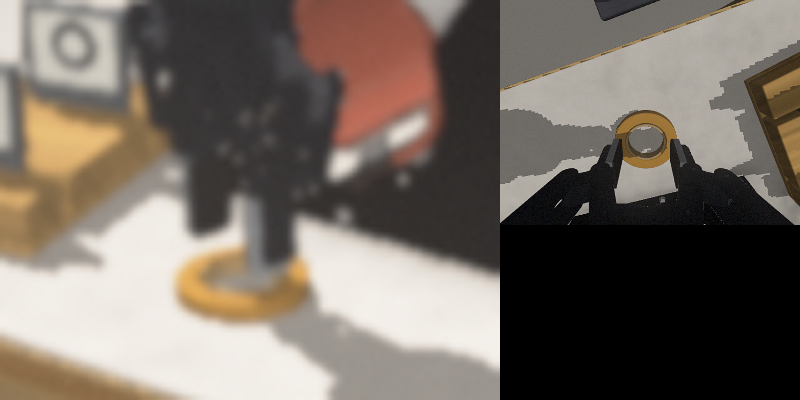

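The fingers stand over the ring (tips at scene crop (210,235), ring at (243,285)). I'll check the roll position and the tip height.

```bash
python3 - <<'E'
from h import *
d=load('wrist'); hsv=cv2.cvtColor(d['img'],cv2.COLOR_RGB2HSV); C=cloud(d)
m=(hsv[...,0]>8)&(hsv[...,0]<25)&(hsv[...,1]>90)&(abs(C[...,0]-.445)<.06)&(abs(C[...,1]+.045)<.06)&(C[...,2]<.03)
P=C[m]; print(m.sum(),P.min(0),P.max(0),np.median(P,0)); print(cv2.minEnclosingCircle((P[:,:2]*1000).astype(np.float32)))
g=(abs(C[...,0]-.447)<.04)&(abs(C[...,1]+.0425)<.05)&(C[...,2]>.004)&~m&(C[...,2]<.08)&(hsv[...,1]<60)
for s in(-1,1):
    Q=C[g&((C[...,1]+.0425)*s>.012)]; print(len(Q),np.percentile(Q,[0,2,10,50],axis=0).round(4).tolist())
s=readout.observe();print(s['ee_pos'],s['gripper_width'])
E
```

```text
8600 [ 0.41720718 -0.07060069  0.00209668] [ 0.47725496 -0.01326484  0.02974166] [ 0.442104   -0.04180173  0.01168705]
((447.1032409667969, -43.584476470947266), 30.412731170654297)
5911 [[0.4072, -0.0924, 0.004], [0.4142, -0.0894, 0.0041], [0.4212, -0.0847, 0.0296], [0.4289, -0.0688, 0.0669]]
7246 [[0.407, -0.0304, 0.004], [0.4144, -0.025, 0.0041], [0.4428, -0.0205, 0.0046], [0.4495, -0.0092, 0.068]]
[ 0.44686222 -0.04249373 -0.00252576] 0.4996140513976052
```

The roll hasn't moved; the pads passed above it. Reopen and go lower while watching the force.

```bash
python3 -m jog '{"travel":[[0,0,0],[0,0,0],[0,0,0],[0,0,0],[0,0,0]],"rot":[[0,0,0],[0,0,0],[0,0,0],[0,0,0],[0,0,0]]}' 0.92;  python3 -m jog '{"travel":[[0,-0.004,0.008],[0,-0.004,0.016],[0,-0.004,0.024],[0,-0.004,0.024]],"rot":[[0,0,0],[0,0,0],[0,0,0],[0,0,0]]}' 0.92; python3 -m jog '{"travel":[[0,0,0.008],[0,0,0.016],[0,0,0.016]],"rot":[[0,0,0],[0,0,0],[0,0,0]]}'
```

```text
time_s: 3.63
ee_pos: [0.4468, -0.0425, -0.0026]
orientation: [0.161, 0.987, -0.0, -0.0]
contact_force: [0.4, -0.4, -0.3]
gripper_width: 0.921
grip_force: 0.0
time_s: 3.97
ee_pos: [0.4463, -0.0434, -0.009]
orientation: [0.161, 0.987, -0.0, -0.0]
contact_force: [-0.7, 0.6, 0.1]
gripper_width: 0.919
grip_force: 0.0
time_s: 4.22
ee_pos: [0.4464, -0.0434, -0.0129]
orientation: [0.161, 0.987, -0.0, -0.0]
contact_force: [0.4, -0.3, -0.0]
gripper_width: 0.923
grip_force: 0.0
```

```bash
python3 -m jog '{"travel":[[0,0,-0.01],[0,0,-0.01],[0,0,-0.01],[0,0,-0.01]],"rot":[[0,0,0],[0,0,0],[0,0,0],[0,0,0]]}' 0.5 30; python3 -m jog '{"travel":[[0,0,0],[0,0,0],[0,0,0]],"rot":[[0,0,0],[0,0,0],[0,0,0]]}'
```

```text
time_s: 4.55
ee_pos: [0.4466, -0.0434, -0.01]
orientation: [0.161, 0.987, -0.0, 0.0]
contact_force: [-0.1, -0.2, 0.2]
gripper_width: 0.502
grip_force: 0.0
time_s: 4.8
ee_pos: [0.4465, -0.0434, -0.0101]
orientation: [0.161, 0.987, -0.0, 0.0]
contact_force: [0.3, 0.6, -0.1]
gripper_width: 0.496
grip_force: 0.0
```

Opening 0.5 may not mean 42 mm; the wrist view showed the pads just straddling the ring. Close fully.

```bash
python3 -m jog '{"travel":[[0,0,0],[0,0,0],[0,0,0],[0,0,0]],"rot":[[0,0,0],[0,0,0],[0,0,0],[0,0,0]]}' 0.2 30; python3 - <<'E'
from h import *
d=grab('wrist'); s=grab('scene'); e=grab('side')
a=cv2.resize(s['img'][200:280,220:320],(400,320),interpolation=cv2.INTER_CUBIC)
c=np.zeros((560,800,3),np.uint8); c[:320,:400]=a; c[:300,400:]=cv2.resize(d['img'],(400,300)); c[320:,:400]=cv2.resize(e['img'][190:262,240:360],(400,240)); cv2.imwrite('pics/w3.png',c[...,::-1])
E
```

```text
time_s: 5.13
ee_pos: [0.4465, -0.0434, -0.0101]
orientation: [0.161, 0.987, -0.0, 0.0]
contact_force: [-0.1, 0.4, -0.4]
gripper_width: 0.197
grip_force: 0.0
```

View pics/w3.png

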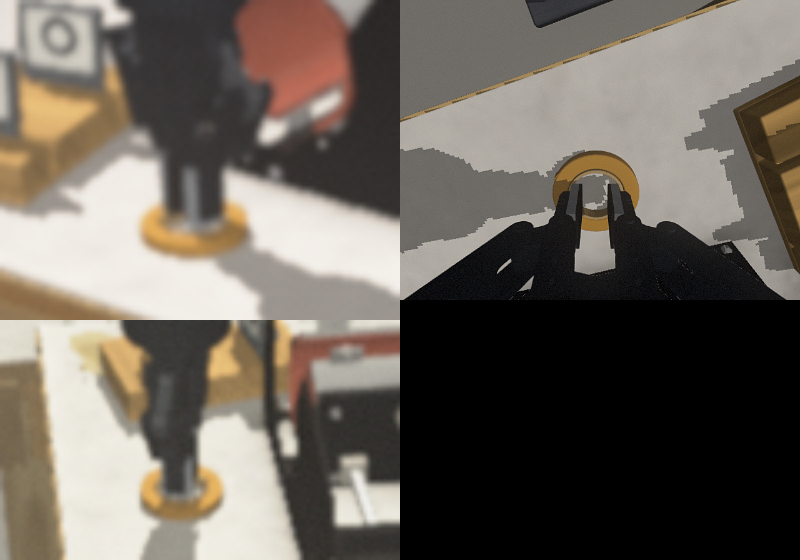

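The pads are nearly closed with the tips over the roll's hole at scene (268,257) and side (294.5,240), so they sit higher than the pose suggests. Triangulate the tips.

```bash
python3 - <<'E'
from h import *
s=load('scene'); e=load('side')
def tri(a,b):
    o1,r1=ray(s,[a]);o2,r2=ray(e,[b]); A=np.c_[r1[0],-r2[0]]; t=np.linalg.lstsq(A,o2-o1,rcond=None)[0]; p=o1+t[0]*r1[0];q=o2+t[1]*r2[0]; return ((p+q)/2).round(4),np.linalg.norm(p-q).round(4)
print(tri((268.3,256.5),(294.2,240.5)))
for n,d in(('scene',s),('side',e)):
    C=cloud(d); v=d['img'].max(-1)
    m=(v<70)&(abs(C[...,0]-.4465)<.03)&(abs(C[...,1]+.0434)<.03)&(C[...,2]<.07)
    P=C[m]; print(n,len(P),np.percentile(P[:,2],[0,2,5,20]).round(4), 'shadow?')
    for z0 in np.arange(0,.06,.01):
        q=P[(P[:,2]>=z0)&(P[:,2]<z0+.01)]; 
        if len(q): print(z0.round(2),len(q),np.median(q,0).round(3))
w=load('wrist');C=cloud(w); m=(abs(C[...,0]-.4465)<.02)&(abs(C[...,1]+.0434)<.035)&(C[...,2]>.015)&(C[...,2]<.1)&(w['img'].max(-1)<120); print(np.percentile(C[m][:,2],[0,1,3,10]))
# bench plane
for d in(s,e,w):
    C=cloud(d);m=(abs(C[...,0]-.42)<.01)&(abs(C[...,1]+.12)<.02); print(np.median(C[m][:,2]))
E
```

```text
(array([ 0.4468, -0.0432,  0.0078]), np.float64(0.0035))
scene 176 [0.0174 0.0207 0.0254 0.0367] shadow?
0.01 3 [ 0.446 -0.033  0.018]
0.02 20 [ 0.441 -0.062  0.027]
0.03 20 [ 0.44  -0.062  0.036]
0.04 34 [ 0.441 -0.06   0.045]
0.05 35 [ 0.44  -0.034  0.056]
side 52 [0.025  0.0262 0.027  0.0316] shadow?
0.02 9 [ 0.44  -0.062  0.028]
0.03 18 [ 0.44  -0.063  0.035]
0.04 14 [ 0.44  -0.064  0.044]
0.05 4 [ 0.451 -0.064  0.055]
[0.01505626 0.0203386  0.02573795 0.04058311]
0.41791957922683654
0.43926847883228715
0.0030716429180127625
```

```bash
python3 -m jog '{"travel":[[0,0,-0.02],[0,0,-0.02],[0,0,-0.02],[0,0,-0.02],[0,0,-0.02],[0,0,-0.02]],"rot":[[0,0,0],[0,0,0],[0,0,0],[0,0,0],[0,0,0],[0,0,0]]}' 0.92;  python3 -m jog '{"travel":[[0,0,0.02],[0,0,0.04],[0,0,0.05],[0,0,0.06],[0,0,0.06]],"rot":[[0,0,0],[0,0,0],[0,0,0],[0,0,0],[0,0,0]]}'; python3 -m jog '{"travel":[[0,0,0.006],[0,0,0.012],[0,0,0.016],[0,0,0.016]],"rot":[[0,0,0],[0,0,0],[0,0,0],[0,0,0]]}'
```

```text
time_s: 5.78
ee_pos: [0.4465, -0.0434, -0.0051]
orientation: [0.161, 0.987, -0.0, -0.0]
contact_force: [0.3, 0.2, -0.3]
gripper_width: 0.919
grip_force: 0.0
time_s: 6.2
ee_pos: [0.4461, -0.0433, -0.0208]
orientation: [0.161, 0.987, -0.0, -0.001]
contact_force: [0.5, 0.0, -0.2]
gripper_width: 0.92
grip_force: 0.0
time_s: 6.53
ee_pos: [0.4465, -0.0434, -0.0242]
orientation: [0.161, 0.987, -0.0, -0.0]
contact_force: [-0.8, -0.4, 0.7]
gripper_width: 0.918
grip_force: 0.0
```

```bash
python3 -m jog '{"travel":[[0,0,0],[0,0,0],[0,0,0]],"rot":[[0,0,0],[0,0,0],[0,0,0]]}' 0.66 30; python3 -m jog '{"travel":[[0,0,0],[0,0,0],[0,0,0]],"rot":[[0,0,0],[0,0,0],[0,0,0]]}' 0.5
```

```text
time_s: 6.78
ee_pos: [0.4466, -0.0434, -0.0238]
orientation: [0.161, 0.987, -0.0, 0.0]
contact_force: [-2.0, -0.3, 8.9]
gripper_width: 0.675
grip_force: 30.0
time_s: 7.03
ee_pos: [0.4466, -0.0434, -0.0237]
orientation: [0.161, 0.987, -0.0, 0.0]
contact_force: [-0.8, -0.7, 9.4]
gripper_width: 0.676
grip_force: 30.2
```

Roll gripped (0.676, 30 N); the tips touch the bench at a reported z of −0.024. Lift, carry and turn.

```bash
python3 -m jog '{"travel":[[0,0,-0.1],[0,0,-0.25],[0,0,-0.4],[0,0,-0.55],[0,0,-0.7],[-0.29,-0.66,-0.7],[-0.29,-0.66,-0.7],[-0.29,-0.66,-0.7],[-0.29,-0.66,-0.7],[-0.29,-0.66,-0.7],[-0.29,-0.66,-0.7],[-0.29,-0.66,-0.7],[-0.29,-0.66,-0.7],[-0.29,-0.66,-0.7],[-0.29,-0.66,-0.7],[-0.29,-0.66,-0.7],[-0.29,-0.66,-0.7],[-0.29,-0.66,-0.7]],"rot":[[0,0,0],[0,0,0],[0,0,0],[0,0,0],[0,0,0],[0,0,0.44],[0,0,0.44],[0,0,0.44],[0,0,0.44],[0,0,0.44],[0,0,0.44],[0,0,0.44],[0,0,0.44],[0,0,0.44],[0,0,0.44],[0,0,0.44],[0,0,0.44],[0,0,0.44]]}'; python3 - <<'E'
from h import *
s=readout.observe(); M=R.from_quat(s['orientation']).as_matrix(); print(M.round(3)); yw=-.136
Rt=R.from_matrix(np.c_[[np.sin(yw),-np.cos(yw),0],[np.cos(yw),np.sin(yw),0],[0,0,-1]])
print(rel([.4779,-.4159,.12],Rt)); print(s['gripper_width'],s['grip_force'])
E
```

```text
time_s: 8.53
ee_pos: [0.4628, -0.2228, 0.1509]
orientation: [0.752, 0.659, -0.0, -0.0]
contact_force: [-0.6, 0.0, -1.0]
gripper_width: 0.674
grip_force: 33.4
[[ 0.131  0.991 -0.   ]
 [ 0.991 -0.131  0.   ]
 [ 0.    -0.    -1.   ]]Traceback (most recent call last):
  File "<stdin>", line 3, in <module>
  File "scipy/spatial/transform/_rotation.pyx", line 1143, in scipy.spatial.transform._rotation.Rotation.from_matrix
ValueError: Non-positive determinant (left-handed or null coordinate frame) in rotation matrix 0: [[-0.13558114  0.99076625  0.        ]
 [-0.99076625 -0.13558114  0.        ]
 [ 0.          0.         -1.        ]].
```

```bash
python3 -m jog '{"travel":[[-0.76,0.16,0],[-0.76,0.16,0],[-0.76,0.16,0],[-0.76,0.16,0],[-0.76,0.16,0.16],[-0.76,0.16,0.16],[-0.76,0.16,0.16],[-0.76,0.16,0.16]],"rot":[[0,0,0],[0,0,0],[0,0,0],[0,0,0],[0,0,0],[0,0,0],[0,0,0],[0,0,0]]}'; python3 - <<'E'
from h import *
d=grab('wrist'); s=grab('scene'); e=grab('side')
c=np.zeros((600,800,3),np.uint8); c[:300,:400]=cv2.resize(s['img'][190:340,340:540],(400,300)); c[:300,400:]=cv2.resize(d['img'],(400,300)); c[300:,:400]=cv2.resize(e['img'][270:420,250:450],(400,300)); cv2.imwrite('pics/w4.png',c[...,::-1])
for n,d in(('scene',s),('side',e)):
    C=cloud(d); h=cv2.cvtColor(d['img'],cv2.COLOR_RGB2HSV)
    m=(h[...,0]>8)&(h[...,0]<25)&(h[...,1]>90)&(C[...,2]>.09)&(abs(C[...,0]-.478)<.05)&(abs(C[...,1]+.416)<.05)
    P=C[m]; print(n,len(P),P.min(0).round(3),P.max(0).round(3))
E
```

```text
time_s: 9.2
ee_pos: [0.4765, -0.4157, 0.1105]
orientation: [0.752, 0.659, -0.0, -0.001]
contact_force: [0.5, -0.0, -1.1]
gripper_width: 0.675
grip_force: 33.4
scene 305 [ 0.434 -0.447  0.136] [ 0.506 -0.388  0.245]
side 745 [ 0.431 -0.447  0.136] [ 0.506 -0.386  0.332]
```

View pics/w4.png

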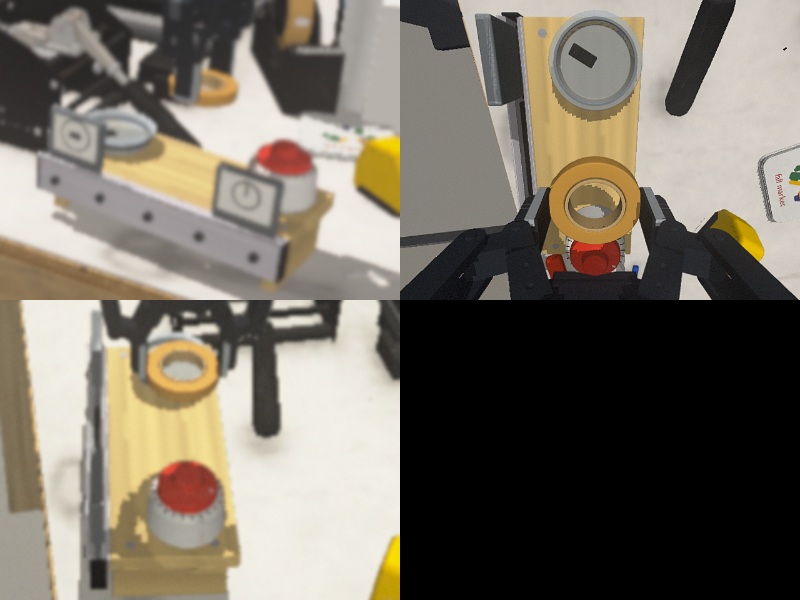

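The roll is held level at z ≈ 0.136–0.15 over the middle of the deck, clear of the lid (wrist (312,96)) and the timer. Lower and release.

```bash
python3 -m jog '{"travel":[[0,0.006,0.1],[0,0.006,0.2],[0,0.006,0.25],[0,0.006,0.28],[0,0.006,0.292],[0,0.006,0.297],[0,0.006,0.297]],"rot":[[0,0,0],[0,0,0],[0,0,0],[0,0,0],[0,0,0],[0,0,0],[0,0,0]]}'
```

```text
time_s: 9.93
ee_pos: [0.479, -0.417, 0.0374]
orientation: [0.753, 0.658, 0.0, 0.0]
contact_force: [0.3, 0.2, -1.1]
gripper_width: 0.675
grip_force: 33.4
```

```bash
python3 -m jog '{"travel":[[0,0,0.006],[0,0,0.008],[0,0,0.008]],"rot":[[0,0,0],[0,0,0],[0,0,0]]}'; python3 -m jog '{"travel":[[0,0,0],[0,0,0],[0,0,0],[0,0,0]],"rot":[[0,0,0],[0,0,0],[0,0,0],[0,0,0]]}' 0.88; python3 -m jog '{"travel":[[0,0,-0.05],[0,0,-0.2],[0,0,-0.35],[0,0,-0.5],[0,0,-0.65],[0,0,-0.65]],"rot":[[0,0,0],[0,0,0],[0,0,0],[0,0,0],[0,0,0],[0,0,0]]}'; python3 - <<'E'
from h import *
d=grab('wrist'); s=grab('scene'); e=grab('side'); h=cv2.cvtColor(d['img'],cv2.COLOR_RGB2HSV); C=cloud(d)
c=np.zeros((600,800,3),np.uint8); c[:300,:400]=cv2.resize(s['img'][190:340,340:540],(400,300)); c[:300,400:]=cv2.resize(d['img'],(400,300)); c[300:,:400]=cv2.resize(e['img'][270:420,250:450],(400,300)); cv2.imwrite('pics/w5.png',c[...,::-1])
for nm,z0,z1,c0,rr in(('roll',.066,.082,(.478,-.416),.04),('lid',.07,.085,(.489,-.333),.05),('timer',.08,.12,(.466,-.499),.04)):
    for n in('wrist','side'):
        C=cloud(load(n)); m=(C[...,2]>z0)&(C[...,2]<z1)&(np.hypot(C[...,0]-c0[0],C[...,1]-c0[1])<rr); P=C[m]
        if len(P)>20: print(nm,n,len(P),((np.percentile(P,1,axis=0)+np.percentile(P,99,axis=0))/2).round(4),np.median(P,0).round(4),P.min(0).round(3),P.max(0).round(3))
E
```

```text
time_s: 10.18
ee_pos: [0.4793, -0.4173, 0.0363]
orientation: [0.753, 0.658, 0.0, 0.001]
contact_force: [-1.4, 1.4, 11.2]
gripper_width: 0.672
grip_force: 34.7
time_s: 10.52
ee_pos: [0.4787, -0.4168, 0.0348]
orientation: [0.753, 0.658, 0.0, 0.0]
contact_force: [0.9, 0.1, 0.1]
gripper_width: 0.881
grip_force: 0.0
time_s: 11.02
ee_pos: [0.4813, -0.4193, 0.2058]
orientation: [0.753, 0.658, 0.0, 0.005]
contact_force: [2.2, -1.5, 1.0]
gripper_width: 0.877
grip_force: 0.0
roll wrist 2915 [ 0.4794 -0.4176  0.0701] [ 0.4795 -0.4161  0.0717] [ 0.449 -0.449  0.066] [ 0.509 -0.388  0.074]
roll side 631 [ 0.4779 -0.4177  0.0711] [ 0.4781 -0.4204  0.0732] [ 0.449 -0.449  0.066] [ 0.508 -0.387  0.077]
lid wrist 3856 [ 0.4884 -0.3311  0.074 ] [ 0.4853 -0.3254  0.076 ] [ 0.451 -0.369  0.07 ] [ 0.526 -0.294  0.079]
lid side 596 [ 0.4875 -0.3317  0.0751] [ 0.4856 -0.3249  0.0767] [ 0.45 -0.37  0.07] [ 0.525 -0.292  0.081]
timer wrist 3739 [ 0.4665 -0.4935  0.0969] [ 0.4675 -0.4876  0.1022] [ 0.437 -0.526  0.08 ] [ 0.495 -0.468  0.114]
timer side 1134 [ 0.4641 -0.5015  0.0978] [ 0.4618 -0.509   0.1023] [ 0.435 -0.528  0.08 ] [ 0.494 -0.475  0.117]
```

View pics/w5.png

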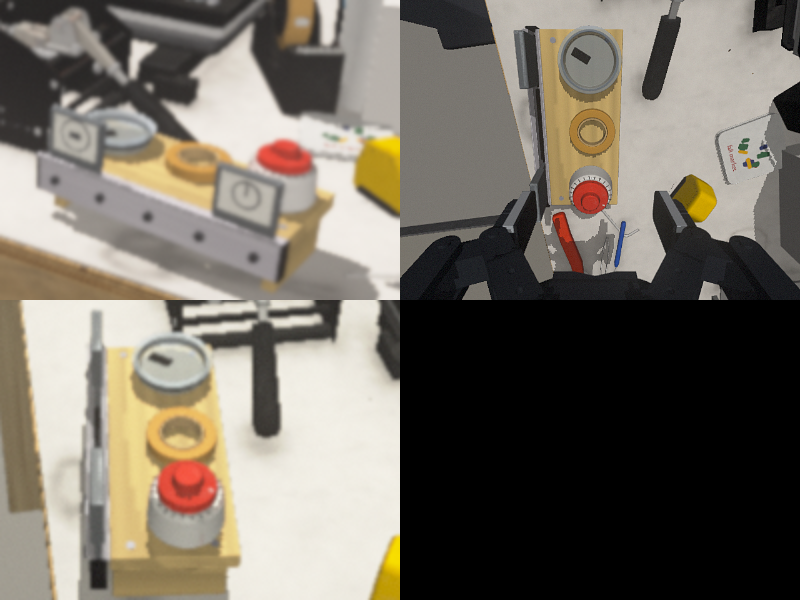

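Roll let go at (0.479,-0.418): about 87 mm from the lid and 84 mm from the timer, in line. Picture shows it lying flat between them. Now to the ticket.

```bash
python3 -m jog '{"travel":[[0.95,-0.145,0],[0.95,-0.145,0],[0.95,-0.145,0],[0.95,-0.145,0],[0.95,-0.145,0],[0.95,-0.145,0],[0.95,-0.145,0]],"rot":[[0,0,-0.1],[0,0,-0.1],[0,0,-0.1],[0,0,-0.1],[0,0,-0.1],[0,0,-0.1],[0,0,-0.1]]}' 0.5; python3 - <<'E'
from h import *
print(R.from_quat(readout.observe()['orientation']).as_matrix().round(3)[:2,:2],rel([.50,.05,.206]),rel([.526,.118,.15]))
E
```

```text
time_s: 11.75
ee_pos: [0.4725, -0.1711, 0.196]
orientation: [0.64, 0.769, -0.0, -0.002]
contact_force: [0.8, -0.1, -0.2]
gripper_width: 0.499
grip_force: 0.0
[[-0.181  0.983]
 [ 0.983  0.182]] (array([ 0.8498,  0.2688, -0.0381]), None) (array([1.0977, 0.4211, 0.1863]), None)
```

```bash
python3 -m jog '{"travel":[[0.85,0.27,-0.04],[0.85,0.27,-0.04],[0.85,0.27,-0.04],[0.85,0.27,-0.04],[0.85,0.27,-0.04],[0.85,0.27,-0.04],[0.85,0.27,-0.04]],"rot":[[0,0,0],[0,0,0],[0,0,0],[0,0,0],[0,0,0],[0,0,0],[0,0,0]]}'; python3 - <<'E'
from h import *
print(R.from_quat(readout.observe()['orientation']).as_matrix().round(3)[:2,:2],rel([.526,.118,.12]),rel([.526,.118,.034]))
E
```

```text
time_s: 12.33
ee_pos: [0.5025, 0.0478, 0.2063]
orientation: [0.639, 0.769, -0.0, -0.001]
contact_force: [0.5, -0.6, 0.2]
gripper_width: 0.501
grip_force: 0.0
[[-0.182  0.983]
 [ 0.983  0.182]] (array([0.2588, 0.1441, 0.3452]), None) (array([0.2585, 0.1446, 0.6892]), None)
```

```bash
python3 -m jog '{"travel":[[0.26,0.145,0],[0.26,0.145,0],[0.26,0.145,0.15],[0.26,0.145,0.3],[0.26,0.145,0.3]],"rot":[[0,0,0],[0,0,0],[0,0,0],[0,0,0],[0,0,0]]}'; python3 - <<'E'
from h import *
for n in('wrist','scene','side'):
    d=grab(n); C=cloud(d); m=(np.hypot(C[...,0]-.526,C[...,1]-.118)<.04)&(C[...,2]>.072)&(C[...,2]<.09); P=C[m]
    r=cv2.minAreaRect((P[:,:2]*1000).astype(np.float32)) if len(P)>10 else None; print(n,len(P),r,np.median(P,0) if r else '')
d=load('wrist'); save(d,'w6'); print(readout.observe()['ee_pos'])
E
```

```text
time_s: 12.75
ee_pos: [0.5225, 0.1141, 0.126]
orientation: [0.641, 0.768, -0.004, -0.003]
contact_force: [-3.1, -2.3, -1.0]
gripper_width: 0.502
grip_force: 0.0
wrist 1508 ((525.8857421875, 118.3493881225586), (9.65960693359375, 55.59230041503906), 10.928370475769043) [0.525561   0.1208985  0.08063214]
scene 105 ((525.4052124023438, 115.87942504882812), (14.55660629272461, 55.43307876586914), 8.741837501525879) [0.52331993 0.11579753 0.07848505]
side 51 ((525.1224975585938, 117.89498138427734), (10.614461898803711, 58.128482818603516), 12.241595268249512) [0.52381384 0.12170524 0.08156506]
[0.52690322 0.11436275 0.13271132]
```

View pics/w6.png

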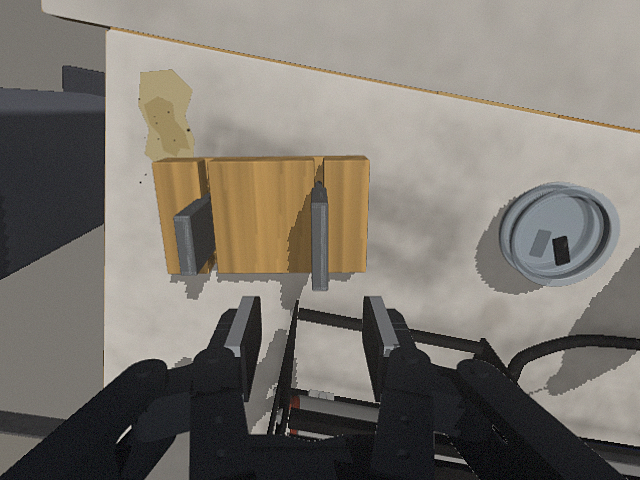

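The wrist view shows the ticket panel at (320,240) running between the open pads (243 and 375), parallel to them. Descend.

```bash
python3 - <<'E'
from h import *
print(rel([.5255,.118,.034]))
E
python3 -m jog '{"travel":[[0.014,-0.003,0.08],[0.014,-0.003,0.18],[0.014,-0.003,0.28],[0.014,-0.003,0.36],[0.014,-0.003,0.39],[0.014,-0.003,0.395],[0.014,-0.003,0.395]],"rot":[[0,0,0],[0,0,0],[0,0,0],[0,0,0],[0,0,0],[0,0,0],[0,0,0]]}'; python3 -m jog '{"travel":[[0,0,0],[0,0,0],[0,0,0],[0,0,0],[0,0,0],[0,0,0]],"rot":[[0,0,0],[0,0,0],[0,0,0],[0,0,0],[0,0,0],[0,0,0]]}' 0 60
```

```text
(array([ 0.0153, -0.0025,  0.3948]), None)
time_s: 13.48
ee_pos: [0.5265, 0.1182, 0.0347]
orientation: [0.641, 0.768, 0.0, 0.0]
contact_force: [-1.2, -0.4, -0.4]
gripper_width: 0.501
grip_force: 0.0
time_s: 13.98
ee_pos: [0.5265, 0.1185, 0.0348]
orientation: [0.641, 0.768, 0.001, 0.001]
contact_force: [-1.6, -1.5, 13.2]
gripper_width: 0.102
grip_force: 58.7
```

```bash
python3 -m jog '{"travel":[[0,0,-0.03],[0,0,-0.08],[0,0,-0.16],[0,0,-0.26],[0,0,-0.4],[0,0,-0.55],[0,0,-0.68],[0,0,-0.68]],"rot":[[0,0,0],[0,0,0],[0,0,0],[0,0,0],[0,0,0],[0,0,0],[0,0,0],[0,0,0]]}'; python3 - <<'E'
from h import *
yw=-.136; Rt=R.from_matrix(np.c_[[-np.sin(yw),np.cos(yw),0],[np.cos(yw),np.sin(yw),0],[0,0,-1]]); print(rel([.48,-.10,.205],Rt))
for n in('scene','side'):
    d=grab(n); C=cloud(d); h=cv2.cvtColor(d['img'],cv2.COLOR_RGB2HSV); m=(np.hypot(C[...,0]-.5265,C[...,1]-.1185)<.045)&(C[...,2]>.15)&(C[...,2]<.3)&(d['img'].min(-1)>70); P=C[m]; print(n,len(P),np.percentile(P,[1,50,99],axis=0).round(3).tolist())
E
```

```text
time_s: 14.65
ee_pos: [0.5287, 0.119, 0.2105]
orientation: [0.641, 0.768, 0.004, 0.003]
contact_force: [1.9, 1.4, -0.5]
gripper_width: 0.098
grip_force: 58.9
(array([-0.827 , -0.3488,  0.0186]), array([ 0.00299767, -0.0004393 ,  0.10058439]))
scene 682 [[0.508, 0.089, 0.186], [0.525, 0.111, 0.222], [0.537, 0.145, 0.268]]
side 328 [[0.489, 0.087, 0.185], [0.527, 0.107, 0.238], [0.557, 0.142, 0.289]]
```

```bash
python3 -m jog '{"travel":[[-0.827,-0.349,0.019],[-0.827,-0.349,0.019],[-0.827,-0.349,0.019],[-0.827,-0.349,0.019],[-0.827,-0.349,0.019],[-0.827,-0.349,0.019],[-0.827,-0.349,0.019]],"rot":[[0,0,0],[0,0,0],[0,0,0],[0,0,0],[0.003,0,0.1],[0.003,0,0.1],[0.003,0,0.1]]}'; python3 - <<'E'
from h import *
yw=-.136; Rt=R.from_matrix(np.c_[[-np.sin(yw),np.cos(yw),0],[np.cos(yw),np.sin(yw),0],[0,0,-1]]); print(rel([.42,-.32,.205],Rt)); print(rel([.4093,-.4068,.15],Rt))
E
```

```text
time_s: 15.33
ee_pos: [0.475, -0.1037, 0.1977]
orientation: [0.756, 0.654, -0.005, -0.004]
contact_force: [-0.4, 1.6, -0.9]
gripper_width: 0.101
grip_force: 58.8
(array([-0.8878, -0.0929, -0.0264]), array([-0.00368075,  0.00060632, -0.00284768]))
(array([-1.2371, -0.0826,  0.1942]), array([-0.00368075,  0.00060632, -0.00284768]))
```

```bash
python3 -m jog '{"travel":[[-0.95,-0.09,0],[-0.95,-0.09,0],[-0.95,-0.09,0],[-0.95,-0.09,0],[-0.95,-0.09,0],[-0.95,-0.09,0],[-0.95,-0.09,0],[-0.95,-0.09,0]],"rot":[[0,0,0],[0,0,0],[0,0,0],[0,0,0],[0,0,0],[0,0,0],[0,0,0],[0,0,0]]}'; python3 - <<'E'
from h import *
yw=-.136; Rt=R.from_matrix(np.c_[[-np.sin(yw),np.cos(yw),0],[np.cos(yw),np.sin(yw),0],[0,0,-1]]); print(rel([.4093,-.4068,.15],Rt),rel([.4093,-.4068,.12]))
E
```

```text
time_s: 16.0
ee_pos: [0.4213, -0.3339, 0.198]
orientation: [0.754, 0.657, -0.004, -0.004]
contact_force: [-0.8, 0.1, -0.2]
gripper_width: 0.105
grip_force: 58.8
(array([-0.2956, -0.0057,  0.1923]), array([-3.52385451e-03,  8.05162823e-05, -3.81919540e-04])) (array([-0.2956, -0.0043,  0.3123]), None)
```

```bash
python3 -m jog '{"travel":[[-0.296,-0.005,0.05],[-0.296,-0.005,0.15],[-0.296,-0.005,0.25],[-0.296,-0.005,0.3],[-0.296,-0.005,0.3],[-0.296,-0.005,0.3]],"rot":[[-0.0035,0,0],[-0.0035,0,0],[-0.0035,0,0],[-0.0035,0,0],[-0.0035,0,0],[-0.0035,0,0]]}'; python3 - <<'E'
from h import *
S={n:grab(n) for n in('scene','side','wrist')}
ax=np.array([.9908,-.1356]); ay=np.array([.1356,.9908]); O=np.array([.464,-.414])
for n,d in S.items():
    C=cloud(d); X=(C[...,:2]-O)@ax; Y=(C[...,:2]-O)@ay; Z=C[...,2]
    g=d['img'].astype(int); gray=(np.ptp(g,axis=-1)<45)
    for nm,m in(('ticket',(abs(Y)<.045)&(abs(X+.055)<.03)&(Z>.088)&(Z<.17)&gray),('ticketface',(abs(Y)<.033)&(abs(X+.055)<.03)&(Z>.12)&(Z<.165)&(g.min(-1)>140)),('Lt',(abs(Y-.084)<.033)&(abs(X+.055)<.02)&(Z>.075)&(Z<.118)&gray),('Rt',(abs(Y+.084)<.033)&(abs(X+.055)<.02)&(Z>.075)&(Z<.118)&gray),('lip',(abs(Y)<.05)&(abs(X+.058)<.02)&(Z>.0635)&(Z<.072)),('deckfront',(abs(Y)<.04)&(abs(X+.05)<.015)&(Z>.057)&(Z<.063))):
        if m.sum()>15: print(n,nm,m.sum(),'X',np.percentile(X[m],[3,50,97]).round(4),'Y',np.percentile(Y[m],[2,98]).round(4),'Z',np.percentile(Z[m],[2,98]).round(4))
s=readout.observe(); p=s['ee_pos']; print(p,(p[:2]-O)@ax,(p[:2]-O)@ay)
a=cv2.resize(S['scene']['img'][190:340,340:540],(400,300)); c=np.zeros((600,800,3),np.uint8); c[:300,:400]=a; c[:300,400:]=cv2.resize(S['wrist']['img'],(400,300)); c[300:,:400]=cv2.resize(S['side']['img'][270:420,250:450],(400,300)); cv2.imwrite('pics/w7.png',c[...,::-1])
E
```

```text
time_s: 16.5
ee_pos: [0.4105, -0.4045, 0.1236]
orientation: [0.753, 0.658, 0.0, -0.0]
contact_force: [-0.3, 0.4, 0.1]
gripper_width: 0.104
grip_force: 58.8
scene ticket 1164 X [-0.0725 -0.0579 -0.0526] Y [-0.0271  0.0278] Z [0.101  0.1694]
scene ticketface 297 X [-0.0593 -0.0569 -0.0522] Y [-0.0267  0.0245] Z [0.1282 0.1634]
scene Lt 578 X [-0.0632 -0.0595 -0.0539] Y [0.0561 0.1111] Z [0.0761 0.1136]
scene Rt 733 X [-0.0629 -0.059  -0.0547] Y [-0.1111 -0.0578] Z [0.0759 0.1132]
scene lip 67 X [-0.0685 -0.066  -0.0639] Y [-0.0485  0.0458] Z [0.0636 0.0669]
scene deckfront 344 X [-0.0645 -0.0485 -0.0358] Y [-0.0382  0.0379] Z [0.0573 0.0618]
side ticket 270 X [-0.0703 -0.0546 -0.0389] Y [-0.0273 -0.0032] Z [0.1091 0.1695]
side Lt 30 X [-0.0609 -0.0568 -0.0532] Y [0.0574 0.1146] Z [0.0781 0.1158]
side Rt 311 X [-0.0614 -0.0568 -0.0523] Y [-0.111  -0.0564] Z [0.0766 0.1162]
side lip 113 X [-0.0662 -0.0643 -0.0399] Y [-0.0451  0.0488] Z [0.0635 0.0684]
side deckfront 343 X [-0.061  -0.0442 -0.0357] Y [-0.0386  0.0374] Z [0.058  0.0628]
wrist ticket 2628 X [-0.0695 -0.0534 -0.0369] Y [0.0027 0.0291] Z [0.1128 0.1699]
wrist Lt 3034 X [-0.0609 -0.0562 -0.0515] Y [0.0586 0.1122] Z [0.111 0.114]
wrist Rt 572 X [-0.0602 -0.056  -0.0513] Y [-0.106  -0.0802] Z [0.1113 0.1135]
wrist lip 595 X [-0.0654 -0.0639 -0.0623] Y [-0.0307  0.0485] Z [0.0636 0.0663]
wrist deckfront 2408 X [-0.0616 -0.0421 -0.0354] Y [-0.033  0.039] Z [0.0579 0.0625]
[ 0.41161716 -0.40594063  0.12550867] -0.05299376761624128 0.0008821066576994146
```

Fitted faces sit at riser X ≈ −59 mm and the held card at −57 mm, with Y centred (±27 mm): shift 2 mm forward and lower in stages.

```bash
python3 -m jog '{"travel":[[0,-0.009,0],[0,-0.009,0.04],[0,-0.009,0.08],[0,-0.009,0.11],[0,-0.009,0.13],[0,-0.009,0.13],[0,-0.009,0.13]],"rot":[[0,0,0],[0,0,0],[0,0,0],[0,0,0],[0,0,0],[0,0,0],[0,0,0]]}'; python3 -m jog '{"travel":[[0,0,0.01],[0,0,0.02],[0,0,0.03],[0,0,0.04],[0,0,0.04]],"rot":[[0,0,0],[0,0,0],[0,0,0],[0,0,0],[0,0,0]]}'; python3 - <<'E'
from h import *
ax=np.array([.9908,-.1356]); ay=np.array([.1356,.9908]); O=np.array([.464,-.414]); p=readout.observe()['ee_pos']; print(p,(p[:2]-O)@ax,(p[:2]-O)@ay)
E
```

```text
time_s: 17.23
ee_pos: [0.4084, -0.4057, 0.0913]
orientation: [0.753, 0.658, 0.0, 0.001]
contact_force: [-0.2, 0.4, -0.5]
gripper_width: 0.101
grip_force: 58.8
time_s: 17.65
ee_pos: [0.4084, -0.4057, 0.0814]
orientation: [0.753, 0.658, -0.0, 0.001]
contact_force: [0.4, -0.4, -0.6]
gripper_width: 0.1
grip_force: 58.8
[ 0.40842273 -0.40574794  0.08138041] -0.05618493521679138 0.000639862104989738
```

No contact so far and the foot is at the throat. Continue down.

```bash
python3 -m jog '{"travel":[[0,0,0.008],[0,0,0.016],[0,0,0.024],[0,0,0.024],[0,0,0.024]],"rot":[[0,0,0],[0,0,0],[0,0,0],[0,0,0],[0,0,0]]}'; python3 -m jog '{"travel":[[0,0,0.008],[0,0,0.016],[0,0,0.024],[0,0,0.024]],"rot":[[0,0,0],[0,0,0],[0,0,0],[0,0,0]]}'
```

```text
time_s: 18.07
ee_pos: [0.4086, -0.4059, 0.0757]
orientation: [0.753, 0.658, 0.0, 0.001]
contact_force: [0.2, 0.8, -0.2]
gripper_width: 0.104
grip_force: 58.8
time_s: 18.4
ee_pos: [0.4087, -0.4061, 0.0697]
orientation: [0.753, 0.658, 0.0, 0.001]
contact_force: [-0.4, -1.4, 5.2]
gripper_width: 0.102
grip_force: 59.7
```

```bash
python3 -m jog '{"travel":[[0,0,0.008],[0,0,0.014],[0,0,0.014],[0,0,0.014]],"rot":[[0,0,0],[0,0,0],[0,0,0],[0,0,0]]}'; python3 -m jog '{"travel":[[0,0,0.004],[0,0,0.008],[0,0,0.01],[0,0,0.01]],"rot":[[0,0,0],[0,0,0],[0,0,0],[0,0,0]]}'
```

```text
time_s: 18.73
ee_pos: [0.4089, -0.4062, 0.0668]
orientation: [0.753, 0.658, 0.0, 0.002]
contact_force: [-1.0, 0.7, 10.3]
gripper_width: 0.106
grip_force: 60.4
time_s: 19.07
ee_pos: [0.4093, -0.4066, 0.0663]
orientation: [0.753, 0.658, 0.0, 0.002]
contact_force: [-7.1, 7.8, 48.3]
gripper_width: 0.103
grip_force: 66.2
```

Hard stop reached at 0.0665. Ease back slightly.

```bash
python3 -m jog '{"travel":[[0,0,-0.006],[0,0,-0.006],[0,0,-0.006],[0,0,-0.006]],"rot":[[0,0,0],[0,0,0],[0,0,0],[0,0,0]]}'; python3 - <<'E'
from h import *
S={n:grab(n) for n in('scene','side','wrist')}
ax=np.array([.9908,-.1356]); ay=np.array([.1356,.9908]); O=np.array([.464,-.414])
for n,d in S.items():
    C=cloud(d); X=(C[...,:2]-O)@ax; Y=(C[...,:2]-O)@ay; Z=C[...,2]; g=d['img'].astype(int); gray=(np.ptp(g,axis=-1)<45)
    for nm,yc in(('M',0),('L',.084),('R',-.084)):
        m=(abs(Y-yc)<.036)&(abs(X+.058)<.012)&(Z>.072)&(Z<.118)&gray&(g.min(-1)>60)
        if m.sum()>15: print(n,nm,m.sum(),'X',np.percentile(X[m],[3,50,97]).round(4),'Y',np.percentile(Y[m],[2,98]).round(4),'Z',np.percentile(Z[m],[2,98]).round(4))
c=np.zeros((600,800,3),np.uint8); c[:300,:400]=cv2.resize(S['scene']['img'][190:340,340:540],(400,300)); c[:300,400:]=cv2.resize(S['wrist']['img'],(400,300)); c[300:,:400]=cv2.resize(S['side']['img'][270:420,250:450],(400,300)); cv2.imwrite('pics/w8.png',c[...,::-1])
print(readout.observe()['ee_pos'],readout.observe()['contact_force'])
E
```

```text
time_s: 19.4
ee_pos: [0.409, -0.4064, 0.0666]
orientation: [0.753, 0.658, 0.0, 0.002]
contact_force: [-4.3, 4.0, 25.4]
gripper_width: 0.104
grip_force: 62.6
scene M 595 X [-0.068  -0.0591 -0.0531] Y [-0.0294  0.0256] Z [0.0724 0.1155]
scene L 629 X [-0.0629 -0.0596 -0.0538] Y [0.0559 0.1112] Z [0.0725 0.1137]
scene R 799 X [-0.0629 -0.059  -0.0551] Y [-0.1111 -0.0573] Z [0.0726 0.1133]
side M 292 X [-0.0682 -0.0568 -0.0472] Y [-0.0288  0.0238] Z [0.0858 0.1166]
side L 44 X [-0.0607 -0.057  -0.0519] Y [0.0565 0.0718] Z [0.0792 0.1043]
side R 312 X [-0.0614 -0.0568 -0.0523] Y [-0.1112 -0.0567] Z [0.0751 0.1161]
wrist M 4671 X [-0.0651 -0.0562 -0.0476] Y [-0.0248  0.028 ] Z [0.0782 0.1155]
wrist L 6357 X [-0.0609 -0.0563 -0.0517] Y [0.0588 0.1096] Z [0.1112 0.114 ]
[ 0.40903312 -0.40635742  0.06657701] [-3.75313963  3.97935861 25.25432525]
```

View pics/w8.png

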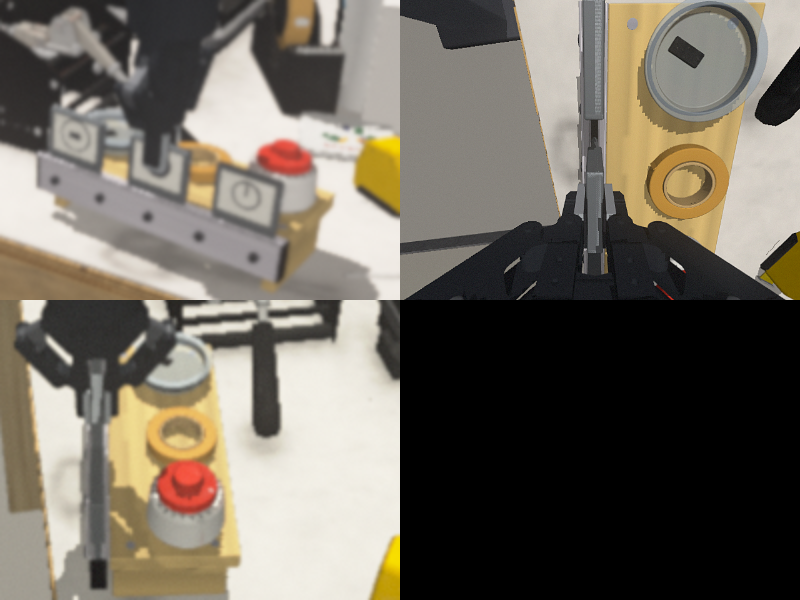

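The ticket stands in line with and level with the fitted ones (scene crop (160,165)), card to the front and midway between them. It is pressed against the stop at 25 N, and the roll, lid and timer are undisturbed. Hand in.

```bash
python3 -c "
from plant import finish_job
print(finish_job())"
```

```text
the job is handed in; nothing more can be done
None
```

The job is handed in, though it returned no verdict: the roll is lying flat midway between the tumbler lid and the timer, and the wide ticket holder is in the rail, card to the front, held against the hard stop at about 25 N.

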